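Stroke the outlet caps shut

ROBOT

A 6-joint arm with a two-finger parallel gripper is mounted at the origin on the work surface. World frame = base frame: x ahead of the robot, y to its left, z up, the work surface at z = 0. Lengths are in m, angles in rad, forces in N, time in s.
With the tool pointing down it reaches from about 0.325 to 0.9 m from the base axis. Payload 6.1 kg.
Tool frame: the origin (TCP) lies between the finger pads, 19 mm behind the fingertips; this is the grasp point; z points along the fingers, y is the line along which they close (so a half turn about z gives the same grasp; the last joint's range is limited). The gripper opens to 87 mm and grips with 3 to 60 N. Pads are 19 mm wide; open, the fingers measure 117 mm over their backs; the gripper's body (75 mm by 190 mm) begins 51 mm behind the grasp point.
Start: joints at [1.202, 0.22, 1.526, -0, 1.395, -0.126], TCP at [0.15, 0.607, 0.241] pointing down, gripper open.
Joint ranges: [-2.98, 2.98], [-0.91, 2.08], [0.09, 2.57], [-1.24, 4.39], [0.2, 2.65], [-2.68, 2.68]. Speed limits (rad/s): [2.57, 2.57, 3.01, 3.14, 3.14, 3.14].

INTERFACE

Orientations are given as a unit quaternion [w, x, y, z].
In Python, from bench import * gives the robot as it stands.
- The arm moves only by the tool drive_tool, never from a script. Its argument "targets" is text: rows parted by semicolons, each of 5 numbers parted by spaces: the shift along the world's x, y, z in mm, then the turn about the world's z in degrees, then the finger opening in mm, from 0 to 87. In form: dx dy dz spin claw; .... A call has 1 to 5 rows; each row shifts and turns the commanded pose from where the row before left it; what a row does not reach is not made up. A row lasts 1/10 s, in which the tool goes at most 50 mm and 8.59 degrees, less where a joint would pass 70% of its speed; a pose out of reach is approached as far as the arm can. A call with a gripper value outside its range is refused whole. The fingers move at their own pace and stop on an object; the grip force is fixed at half the most. Time passes only in rows, so rows that do not move let the fingers close. It gives the time, the measured TCP pose, the force, the opening and the grip force at its end, in the units of the state.
- observe(): the state, without advancing time (a new reading comes with each control period).
- read_camera(name): name is "scene" or "top" or "wrist"; returns a dict with "frame" (480x640x3 uint8, blue, green, red), "fx", "fy", "cx", "cy" (pixels), "R" (3x3) and "t" (3): a world point X has camera coordinates R X + t; the wrist camera has in their place "T_tool_cam" (4x4, takes a point from camera to tool coordinates, whose origin is the TCP and whose axes are the flange's). Camera axes: x right, y down, z forward; pixel columns grow to the right and rows downward; lengths in m; the calibration is good to about 2 mm. A picture is of the moment at which its call begins: read the wrist's pose just before it. There is no depth.
- sign_off(): hands the job in; it is judged then, once.
Trained networks look in a picture, given as the dict that the camera call returned (one of the last four; its "shot" number tells which), for a name from the list of things; names that differ only in an ending like _2 or _b are one class to them, and where a whole thing is asked for, a point or a joint stands for the part that bears it (a point fixed in the world has none). Each returns a list of dicts, best first, with "confidence" (0 to 1); they miss things now and then, are a little off and sometimes report something else, mostly with a low value. They report only what shows in the picture. A call takes as long as a camera call.
- spot_in(label, picture): "at" ([x, y, z] in m, in the coordinates of the camera as it stood for that picture, good to about 4 mm: the middle of the surface that is visible of it).
- masks_of(label, picture): "mask" (480x640 bool, what is visible of it).
The state is a dict: "time": time; "joint_positions": joint angles; "qvel": joint speeds; "tau": joint torques, N m; "ee_pos": TCP position; "tool_rot": TCP orientation; "ft_force": force on the tool from outside, world axes, zero at the start; "wrist_torque": the same for the moment, N m; "gripper_width": opening from 0.0 (shut) to 1.0 (fully open); "gripper_force": force on a finger pad.
Only numpy, scipy, OpenCV 4.12 (cv2) and the standard library are available. Lean on these libraries where they do the work, as an engineer would, in place of code of your own. Each camera call takes 0.05 s, during which the arm holds its last target. There are 200 camera calls.

TASK

Run your fingertips lightly along the row of blue outlet caps on the white power strip, from the red-switch end to the far end, so that they fold shut one after another and all five lie flat. Do it gently and in one go, keeping the hand down near the row until the last cap is shut. Do not lift the strip or shove it along the bench, and leave the things around it alone.

Things in the scene. Friction and masses are not known exactly. Their poses are not given: they have to be found in the camera images.
- strip: Loose white power strip on the bench, about 1 kg, 330 x 64 x 38 mm. Origin: on its underside under the row's middle line. z up; x runs along the row of five blue caps, from the red-switch end (housing end x = -173 mm) to the far end (+157 mm). The caps' hinge lines lie across the strip at x = -105, -57, -9, +39, +87 mm, 41 mm above the bench.
- row_start (a point): Middle of the first cap's hinge line, at the switch end of the row, 41 mm above the bench. Each cap is a plate 46 mm wide across the strip and 5 mm thick; shut, it lies flat from its hinge 40 mm towards the far end, its top 46 mm above the bench. Caps are hinged on the side nearer the switch; neighbours are 48 mm apart.
- row_end (a point): Middle of the last cap's free edge when shut, on its top face, 46 mm above the bench. Open caps stand up and lean towards this end, outer faces towards the switch, so fingertips moving from the switch end to here, 0 to 3 mm above the height of the shut tops, fold them down with about 2 to 4 N.
- switch (a point): Middle of the red rocker switch's top (26 x 20 mm), 40.5 mm above the bench; only a mark for the starting end, it does not move.
- cap0 (a joint): First cap from the switch end: hinge angle in rad, 0 = shut and flat, larger = more open (up to 1.4, nearly upright); stiff hinge without spring, it stays where left.
- cap1 (a joint): Second cap from the switch end: hinge angle in rad, 0 = shut and flat, larger = more open (up to 1.4, nearly upright); stiff hinge without spring, it stays where left.
- cap2 (a joint): Third cap from the switch end: hinge angle in rad, 0 = shut and flat, larger = more open (up to 1.4, nearly upright); stiff hinge without spring, it stays where left.
- cap3 (a joint): Fourth cap from the switch end: hinge angle in rad, 0 = shut and flat, larger = more open (up to 1.4, nearly upright); stiff hinge without spring, it stays where left.
- cap4 (a joint): Fifth cap from the switch end: hinge angle in rad, 0 = shut and flat, larger = more open (up to 1.4, nearly upright); stiff hinge without spring, it stays where left.
- tape: Yellow ring (tape core), 72 mm across, 19 mm high, lying flat; origin under its centre. Leave alone.
- jar: Amber screw jar with black lid, 48 mm across, 70 mm high; origin under its centre. Leave alone.
- adapter: Black adapter block 50 x 40 x 30 mm; origin under its centre. Leave alone.
- driver: Red-handled screwdriver lying along its own x, 180 mm long, handle 26 mm thick towards -x; origin under its middle. Leave alone.

How it is judged:
On the way, in this order (a step that is already met when the one before it is completed fails the run):
1. the first cap from the switch end is shut (value of joint cap0 below 0.12 rad), for 0.1 s.
2. the second cap from the switch end is shut (value of joint cap1 below 0.12 rad), for 0.1 s.
3. the third cap from the switch end is shut (value of joint cap2 below 0.12 rad), for 0.1 s.
4. the fourth cap from the switch end is shut (value of joint cap3 below 0.12 rad), for 0.1 s.
5. the fifth cap from the switch end is shut (value of joint cap4 below 0.12 rad), for 0.1 s.
At the end, for the whole second after the job is handed in: All five caps within 0.12 rad of shut (free edge at most 5 mm up), the strip flat, at rest and within 40 mm of where it lay, the tape, jar, adapter and screwdriver within 20 mm of where they were (value of joint each of cap0, cap1, cap2, cap3, cap4 below 0.12 rad and distance of strip from where it was at the start of the episode below 0.04 m and angle between strip's own z axis and vertical below 0.1 rad and linear speed of strip below 0.02 m/s and distance of each of tape, jar, adapter, driver from where it was at the start of the episode below 0.02 m); the robot touches nothing.
It fails at once if the strip is lifted 10 mm, tipped 0.15 rad or shoved 40 mm (height (world z) of strip above 0.01 m or angle between strip's own z axis and vertical above 0.15 rad or distance of strip from where it was at the start of the episode above 0.04 m).
It fails at once if the fingers press the strip or a cap harder than 35 N (contact force between the fingers and strip above 35 N).
It fails at once if the strip is touched with the arm instead of the fingers (contact force between the arm and strip above 1 N).
It fails at once if the hand leaves the row between the first cap and the last (TCP over 130 mm above the bench, fingertips some 65 mm above the shut caps, with the first cap shut and the last still open) (value of joint cap0 below 0.12 rad and value of joint cap4 above 0.15 rad and z of the grasp point in the frame of strip above 0.13 m).
It fails at once if a thing beside the strip is moved more than 20 mm or lifted (distance of any of tape, jar, adapter, driver from where it was at the start of the episode above 0.02 m).
It also fails if it takes over 38 s, if anything falls off the work surface, if the arm or the gripper's body presses on something with over 40 N, if the wrist force passes 120 N, or if a joint passes its speed limit or range.

## Working session

There is one attempt and no reset: what is moved stays moved. The work goes in short steps, Python scripts to look and compute and a tool call to move; the robot and the scene stay as the last step left them, time stands still between calls to the robot, and variables do not carry over. Pictures are saved under pics/ and viewed, at most 10 in all, crops included, and the job is handed in when it is done.

Besides the shell and the picture viewer there is one more tool, called as name(argument=value, ...) on one line, values as JSON. drive_tool: Moves the arm, as the interface text tells. Its arguments: {"type":"object","properties":{"targets":{"type":"string"}},"required":["targets"]}

```bash
mkdir -p pics; cat > h.py <<'E'
from bench import *
import numpy as np, cv2
def ray(p,u,v,z):
    R=np.array(p["R"]);t=np.array(p["t"]);d=R.T@np.array([(u-p["cx"])/p["fx"],(v-p["cy"])/p["fy"],1]);c=-R.T@t
    return c+d*(z-c[2])/d[2]
def w(p,x): return np.array(p["R"]).T@(np.array(x)-np.array(p["t"]))
E
python3 - <<'E'
from h import *
s=observe();print(s["time"],s["ee_pos"],s["tool_rot"],s["gripper_width"])
for c in ("top","scene"):
    p=read_camera(c);cv2.imwrite(f"pics/{c}.png",p["frame"])
    for l in ("strip","switch","row_start","row_end","cap0","tape","jar","adapter","driver"):
        for r in spot_in(l,p)[:2]: print(c,l,r["confidence"],w(p,r["at"]).round(3))
    if c=="top":
        for l in ("strip","switch"):
            for r in masks_of(l,p)[:1]:
                m=r["mask"];ys,xs=np.nonzero(m);print(l,xs.mean(),ys.mean(),cv2.minAreaRect(np.c_[xs,ys].astype(np.float32)),ray(p,xs.mean(),ys.mean(),.04))
E
```

```text
0.0 [0.15003954 0.60609462 0.24011283] [-2.55345251e-04  1.21102770e-01  9.92639460e-01 -9.77869262e-04] 1.0007966431254836
top strip 0.69 [0.58  0.004 0.039]
top strip 0.2 [ 0.495 -0.131  0.029]
top switch 0.92 [0.574 0.005 0.038]
top row_start 0.77 [0.578 0.005 0.033]
top row_end 0.88 [0.578 0.001 0.036]
top row_end 0.27 [ 0.588 -0.037  0.067]
top cap0 0.9 [0.58  0.014 0.061]
top cap0 0.88 [0.558 0.1   0.066]
top tape 0.81 [ 0.486 -0.02   0.024]
top jar 0.92 [0.442 0.1   0.071]
top adapter 0.75 [ 0.496 -0.132  0.028]
top driver 0.86 [ 0.682 -0.008  0.02 ]
strip 350.10446616829597 213.8264328157945 ((350.405517578125, 213.5862274169922), (47.82246017456055, 227.6706085205078), 78.60786437988281) [0.57957607 0.00501036 0.04      ]
switch 350.11064329775775 213.90002937432683 ((350.3269348144531, 214.13461303710938), (46.283409118652344, 226.9063720703125), 78.69007110595703) [0.57946892 0.00500115 0.04      ]
scene strip 0.84 [0.599 0.002 0.041]
scene switch 0.94 [ 0.594 -0.001  0.037]
scene row_start 0.92 [ 0.594 -0.001  0.036]
scene row_end 0.87 [ 0.601 -0.007  0.039]
scene cap0 0.92 [ 0.602 -0.083  0.064]
scene cap0 0.91 [ 0.596 -0.036  0.065]
scene tape 0.82 [ 0.491 -0.015  0.019]
scene jar 0.61 [0.462 0.101 0.049]
scene adapter 0.93 [ 0.51  -0.123  0.023]
scene adapter 0.29 [0.582 0.012 0.063]
scene driver 0.61 [ 0.695 -0.009  0.025]
```

View pics/top.png

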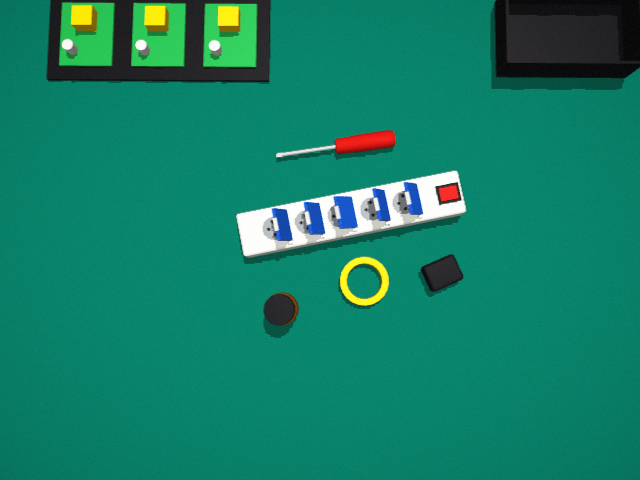

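View pics/scene.png

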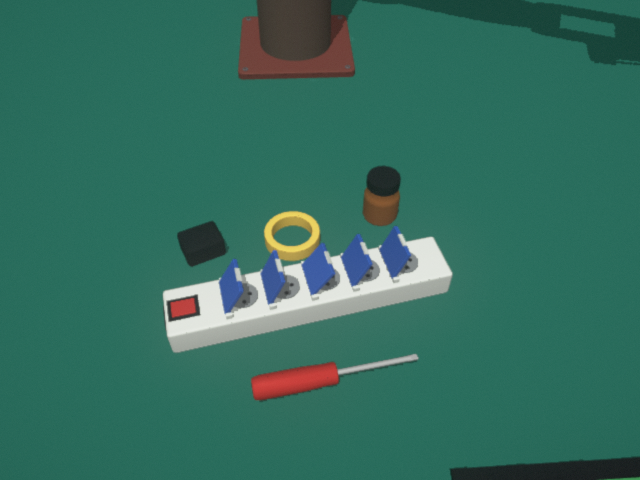

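```bash
python3 - <<'E'
from h import *
p=read_camera("top")
f=p["frame"].astype(int);b,g,r=f[...,0],f[...,1],f[...,2]
M=masks_of("strip",p)[0]["mask"];M=cv2.dilate(M.astype(np.uint8),np.ones((5,5)))>0
m=M&(r>120)&(g<90)&(b<90);ys,xs=np.nonzero(m);print("red",len(xs),xs.mean(),ys.mean(),ray(p,xs.mean(),ys.mean(),.0405))
m=M&(b>r+50)&(b>90)
n,_,st,ce=cv2.connectedComponentsWithStats(m.astype(np.uint8))
for i in range(1,n):
    if st[i,4]>20: print(st[i],ce[i],ray(p,*ce[i],.06))
ys,xs=np.nonzero(M)
c=cv2.boxPoints(cv2.minAreaRect(np.c_[xs,ys].astype(np.float32)))
for q in c: print(q,ray(p,*q,.038))
E
```

```text
red 251 448.2828685258964 192.80876494023903 [ 0.61104664 -0.13731656  0.0405    ]
[234 169 234  89 680] [348.51470588 195.95441176] [0.60248115 0.00794516 0.06      ]
[404 182  19  33 376] [413.42021277 198.1356383 ] [ 0.59989663 -0.08404882  0.06      ]
[372 188  19  33 351] [381.47293447 204.66666667] [ 0.59029442 -0.03873987  0.06      ]
[333 196  25  33 565] [345.52566372 211.71681416] [0.57994439 0.01210646 0.06      ]
[304 202  21  33 469] [314.42643923 217.90831557] [0.57088215 0.05598151 0.06      ]
[272 208  21  33 452] [282.13053097 224.50221239] [0.56126143 0.10143018 0.06      ]
[231.41151 211.53474] [0.58219828 0.17681894 0.038     ]
[458.83917 165.53816] [ 0.65183066 -0.15372626  0.038     ]
[468.97333 215.64586] [ 0.57816201 -0.1674042   0.038     ]
[241.54565 261.64246] [0.5097054  0.16077472 0.038     ]
```

The top view shows the strip with its switch at (448,193) and five open caps running left from (413,198) to (282,224). The driver lies above the strip, with the tape, adapter and jar below. The row direction is about (-0.204, 0.979) and the origin about (0.579, 0.012). The start point at strip x = -135 is about (0.607, -0.120). I'll close the fingers with their closing line across the strip (spin -64°) and go there at the present height.

drive_tool(targets="24 -38 0 -8 0; 24 -38 0 -8 0; 24 -38 0 -8 0; 24 -38 0 -8 0; 24 -38 0 -8 0")

```text
time: 1.7
ee_pos: [0.2709, 0.4152, 0.2414]
tool_rot: [0.0, 0.456, 0.89, 0.0]
ft_force: [1.5, -0.4, 1.3]
gripper_width: 0.63
gripper_force: 0.0
```

drive_tool(targets="24 -38 0 -8 0; 24 -38 0 -8 0; 24 -38 0 -8 0; 24 -38 0 0 0; 24 -38 0 0 0")

```text
time: 2.2
ee_pos: [0.391, 0.2251, 0.2416]
tool_rot: [0.0, 0.629, 0.778, 0.001]
ft_force: [0.8, -0.0, -0.0]
gripper_width: 0.168
gripper_force: 0.0
```

drive_tool(targets="24 -38 0 0 0; 24 -38 0 0 0; 24 -38 0 0 0; 24 -38 0 0 0; 24 -38 0 0 0")

```text
time: 2.7
ee_pos: [0.5111, 0.0348, 0.2416]
tool_rot: [0.0, 0.629, 0.778, 0.0]
ft_force: [0.6, 1.7, 0.5]
gripper_width: 0.002
gripper_force: 0.0
```

drive_tool(targets="24 -38 0 0 0; 24 -38 0 0 0; 24 -38 0 0 0; 25 -42 0 0 0; 0 0 0 0 0")

```text
time: 3.2
ee_pos: [0.6088, -0.1246, 0.2402]
tool_rot: [0.001, 0.631, 0.776, -0.001]
ft_force: [0.1, 0.6, -0.6]
gripper_width: 0.009
gripper_force: 0.0
```

```bash
python3 - <<'E'
from h import *
from scipy.spatial.transform import Rotation as Ro
s=observe();p=read_camera("wrist")
q=s["tool_rot"];R=Ro.from_quat([q[1],q[2],q[3],q[0]]).as_matrix()
T=np.eye(4);T[:3,:3]=R;T[:3,3]=s["ee_pos"];C=T@np.array(p["T_tool_cam"]);Ci=np.linalg.inv(C)
print(s["ee_pos"],"tool y",R[:,1],"cam",C[:3,3],C[:3,2])
o=np.array([.579,.012]);u=np.array([-.205,.979]);n=np.array([.979,.205])
im=p["frame"].copy()
def pr(a,b,z,c):
    X=Ci@np.r_[o+u*a+n*b,z,1]
    if X[2]<=0:return
    k=(int(p["fx"]*X[0]/X[2]+p["cx"]),int(p["fy"]*X[1]/X[2]+p["cy"]));cv2.circle(im,k,4,c,-1);print(a,b,k)
for a in (-.105,-.057,-.009,.039,.087): 
    for b in(-.023,.023): pr(a,b,.041,(0,255,255))
for a in(-.173,.157):
    for b in(-.032,.032): pr(a,b,.038,(255,0,255))
pr(-.150,0,.0405,(0,255,0))
cv2.imwrite("pics/w1.png",im)
E
```

```text
[ 0.60881737 -0.12457306  0.24017489] tool y [ 9.78806314e-01  2.04787697e-01 -4.45984068e-04] cam [ 0.59193669 -0.04093199  0.38400198] [ 0.06149716 -0.30225434 -0.95124151]
-0.105 -0.023 (295, 182)
-0.105 0.023 (343, 182)
-0.057 -0.023 (294, 131)
-0.057 0.023 (344, 131)
-0.009 -0.023 (293, 75)
-0.009 0.023 (345, 75)
0.039 -0.023 (292, 13)
0.039 0.023 (346, 13)
0.087 -0.023 (290, -55)
0.087 0.023 (347, -55)
-0.173 -0.032 (289, 247)
-0.173 0.032 (350, 247)
0.157 -0.032 (276, -165)
0.157 0.032 (361, -166)
-0.15 0 (319, 227)
```

View pics/w1.png

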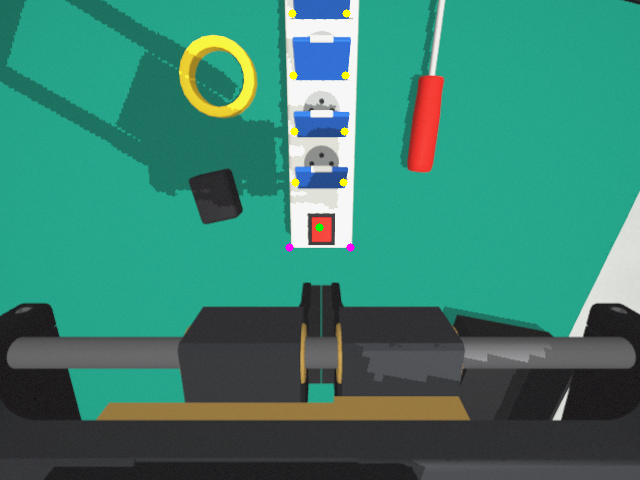

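The wrist picture fits the model to within about 2 mm: housing end at row 247, switch at (319,228), first hinge at row 184, and the fingers lined up on column 321. The TCP is at strip x = -140. I'll descend here.

drive_tool(targets="0 0 -40 0 0; 0 0 -40 0 0; 0 0 -40 0 0; 0 0 -30 0 0; 0 0 -10 0 0")

```text
time: 3.75
ee_pos: [0.6041, -0.1172, 0.0773]
tool_rot: [-0.003, 0.628, 0.778, -0.001]
ft_force: [-1.6, -0.0, -0.9]
gripper_width: 0.006
gripper_force: 0.0
```

drive_tool(targets="0 0 -7 0 0; 0 0 -5 0 0; 0 0 0 0 0; 0 0 0 0 0")

```text
time: 4.15
ee_pos: [0.6083, -0.1196, 0.0709]
tool_rot: [0.001, 0.629, 0.778, 0.0]
ft_force: [0.2, -0.5, -0.3]
gripper_width: 0.007
gripper_force: 0.0
```

drive_tool(targets="0 0 -4 0 0; 0 0 0 0 0; -1 5 0 0 0; -1 5 0 0 0")

```text
time: 4.55
ee_pos: [0.6052, -0.1091, 0.0653]
tool_rot: [0.0, 0.629, 0.778, 0.0]
ft_force: [-0.3, 0.6, 0.1]
gripper_width: 0.005
gripper_force: 0.0
```

drive_tool(targets="-1 5 1 0 0; -1 5 0 0 0; -1 5 0 0 0; -1 5 0 0 0; -1 5 0 0 0")

```text
time: 5.05
ee_pos: [0.6002, -0.0837, 0.0663]
tool_rot: [-0.0, 0.629, 0.778, 0.0]
ft_force: [0.7, -1.0, -0.0]
gripper_width: 0.002
gripper_force: 0.2
```

drive_tool(targets="-1 5 0 0 0; -1 5 0 0 0; -1 5 0 0 0; -1 5 0 0 0; -1 5 0 0 0")

```text
time: 5.55
ee_pos: [0.5951, -0.0589, 0.0662]
tool_rot: [-0.0, 0.629, 0.778, -0.0]
ft_force: [-1.2, -0.7, 0.7]
gripper_width: 0.009
gripper_force: 0.1
```

Height is steady at 66 mm and the forces are low. I'll check quickly that the first cap is shut before going on.

```bash
python3 - <<'E'
from h import *
p=read_camera("scene");cv2.imwrite("pics/s2.png",cv2.resize(p["frame"][180:380,130:480],None,fx=2,fy=2))
E
```

```text
(no output)
```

View pics/s2.png

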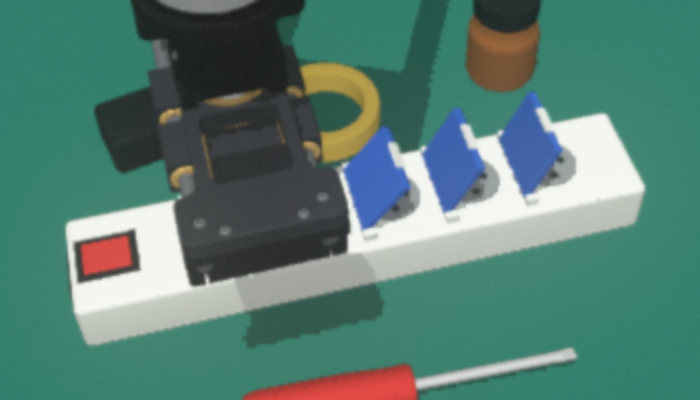

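The hand hides caps 1 and 2. Caps 3 to 5 are still open at (375,185), (455,165) and (530,150), and the strip has not moved. Continuing.

drive_tool(targets="-1 5 0 0 0; -1 5 0 0 0; -1 5 0 0 0; -1 5 0 0 0; -1 5 0 0 0")

```text
time: 6.1
ee_pos: [0.59, -0.0337, 0.0661]
tool_rot: [-0.0, 0.629, 0.778, 0.0]
ft_force: [-0.0, -0.7, 1.5]
gripper_width: 0.003
gripper_force: 0.2
```

drive_tool(targets="-1 5 0 0 0; -1 5 0 0 0; -1 5 0 0 0; -1 5 0 0 0; -1.5 5 0 0 0")

```text
time: 6.6
ee_pos: [0.5846, -0.0089, 0.0662]
tool_rot: [-0.0, 0.629, 0.778, -0.0]
ft_force: [0.5, -1.2, 0.4]
gripper_width: 0.005
gripper_force: 0.5
```

drive_tool(targets="-1 5 0 0 0; -1 5 0 0 0; -1 5 0 0 0; -1 5 0 0 0; -1 5 0 0 0")

```text
time: 7.1
ee_pos: [0.5795, 0.0162, 0.0661]
tool_rot: [-0.0, 0.629, 0.778, 0.0]
ft_force: [0.7, -1.0, 0.0]
gripper_width: 0.005
gripper_force: 0.2
```

drive_tool(targets="-1 5 0 0 0; -1 5 0 0 0; -1 5 0 0 0; -1 5 0 0 0; -1.5 5 0 0 0")

```text
time: 7.6
ee_pos: [0.5746, 0.0406, 0.0664]
tool_rot: [0.001, 0.629, 0.778, -0.0]
ft_force: [2.4, -2.8, 1.4]
gripper_width: 0.004
gripper_force: 1.3
```

```bash
python3 - <<'E'
from h import *
p=read_camera("scene");cv2.imwrite("pics/s3.png",cv2.resize(p["frame"][180:380,130:480],None,fx=2,fy=2))
E
```

```text
(no output)
```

View pics/s3.png

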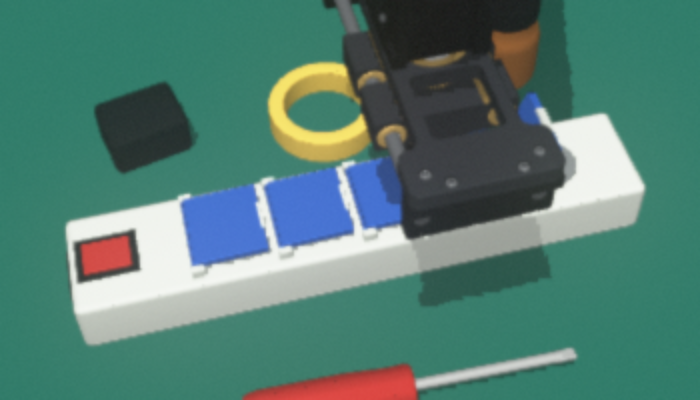

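Caps 1 to 3, at (225,225), (308,210) and (375,195), lie flat and the strip hasn't moved. Carrying on over the last two.

drive_tool(targets="-1 5 0 0 0; -1 5 0 0 0; -1 5 0 0 0; -1 5 0 0 0; -1 5 0 0 0")

```text
time: 8.15
ee_pos: [0.569, 0.0662, 0.0661]
tool_rot: [-0.0, 0.629, 0.778, -0.0]
ft_force: [0.8, -0.4, 0.1]
gripper_width: 0.001
gripper_force: 0.2
```

drive_tool(targets="-1 5 0 0 0; -1 5 0 0 0; -1 5 0 0 0; -1 5 0 0 0; -1.5 5 0 0 0")

```text
time: 8.65
ee_pos: [0.5641, 0.0906, 0.0665]
tool_rot: [0.001, 0.629, 0.778, -0.0]
ft_force: [0.7, -2.1, 2.0]
gripper_width: 0.001
gripper_force: 0.9
```

drive_tool(targets="-1 5 0 0 0; -1 5 0 0 0; -1 5 0 0 0; -1 5 0 0 0; -1 5 0 0 0")

```text
time: 9.15
ee_pos: [0.5585, 0.1162, 0.0661]
tool_rot: [-0.0, 0.629, 0.778, -0.0]
ft_force: [0.5, -0.2, 0.3]
gripper_width: 0.001
gripper_force: 0.1
```

drive_tool(targets="-1 5 0 0 0; -1 5 0 0 0; -1 5 0 0 0; -1 5 0 0 0; -1.5 5 0 0 0")

```text
time: 9.65
ee_pos: [0.5531, 0.1411, 0.0662]
tool_rot: [-0.0, 0.629, 0.778, -0.0]
ft_force: [0.2, -0.7, 0.3]
gripper_width: 0.007
gripper_force: 0.0
```

drive_tool(targets="-1 5 0 0 0; -3 15 0 0 0; -4 20 0 0 0; 0 0 20 0 0; 0 0 20 0 0")

```text
time: 10.15
ee_pos: [0.544, 0.1821, 0.1058]
tool_rot: [-0.001, 0.628, 0.778, -0.001]
ft_force: [-0.6, 0.4, 0.0]
gripper_width: 0.007
gripper_force: 0.0
```

```bash
python3 - <<'E'
from h import *
p=read_camera("scene");cv2.imwrite("pics/s4.png",cv2.resize(p["frame"][180:380,130:480],None,fx=2,fy=2))
E
```

```text
(no output)
```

View pics/s4.png

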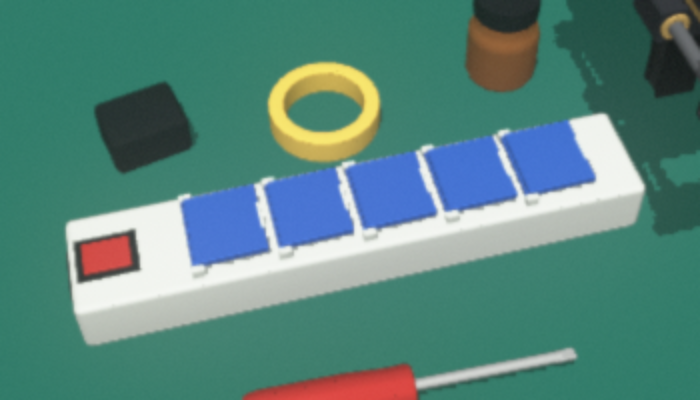

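All five caps lie flat, from (225,225) to (550,157). The strip and the things around it are unmoved, and the hand is clear of the row. I'll lift and hand in.

drive_tool(targets="0 20 40 0 0; 0 20 40 0 0; 0 0 20 0 0; 0 0 0 0 0; 0 0 0 0 0")

```text
time: 10.7
ee_pos: [0.545, 0.2211, 0.2057]
tool_rot: [-0.0, 0.629, 0.778, -0.0]
ft_force: [0.0, -0.3, -0.2]
gripper_width: 0.006
gripper_force: 0.0
```

```bash
python3 -c "
from bench import *
print(sign_off())"
```

```text
the job is handed in; nothing more can be done
None
```

I folded all five caps flat in one light sweep from the switch end; in the last picture the strip and everything around it looked unmoved, and I handed the job in at about 10.7 s (no verdict was returned).

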